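Tighten the hold-down clamp with its T-key

TASK

Take the T-key with the long crossbar out of the wooden rack, engage its square tip in the sunken screw on top of the hold-down clamp and turn it clockwise until the shoe holds the aluminium block firmly, but do not crush it (about 20 N on the block is right). Then pull the key out and put it back upright, fully home, in a hole of the rack; leave the short-barred key in its place and do not shift the block.

Things in the scene. Friction and masses are not known exactly. Their poses are not given: they have to be found in the camera images.
- clamp: Fixed cast hold-down clamp, left or right of the rack. Origin: on the table under the screw axis, z up. Bed 150 x 110 x 15 mm (x -70 to +80 mm). A column (x 49 to 75 mm, 60 mm wide) carries an arm, both up to z = 98 mm, ending in a round boss 56 mm across over the origin, top at z = 112 mm.
- boss (a point): Centre of the boss's top (clamp z = 112 mm). A 45 degree countersink opens here, 35 mm across, narrowing to a round bore 19 mm across at z = 104 mm, which runs down to the captive brass screw head at z = 98 mm.
- socket (a point): Centre of the mouth of the square recess in the captive screw head (clamp z = 98 mm; axes as the clamp's, they do NOT turn with the screw). Recess 13.5 x 13.5 mm. The angle of its square is not given: it differs each time and must be felt or seen. The key drops in within about 0.15 rad of square; otherwise it stops 3 to 5 mm down.
- recess_floor (a point): Centre of the recess's floor, 16 mm below its mouth. The screw turns in place; clockwise from above lowers the shoe 4 mm per rad. It resists with 0.19 N m (a key paused mid-turn feels about 0.13); once the shoe presses, force rises about 36 N per rad and torque 0.004 N m per N (paused at 20 N: about 0.21). It stays where left. The key has 0.25 rad of play either way.
- shoe: Round sprung clamping shoe (9 N/mm), 30 mm across, 12 mm high, rubber underneath, below the boss. Origin: centre of its underside, which at the start is 0.8 to 3.2 mm above the block.
- work: Loose plain aluminium block 60 x 60 x 22 mm lying on the clamp's bed under the shoe (about 0.21 kg). Origin: centre of its underside.
- rack: Fixed wooden key rack, 70 x 160 x 45 mm (x, y, z). Origin: centre of its underside, on the table. Two upright through holes, 18.5 mm across with a 3 mm chamfer, at x = 0, y = -40 and +40 mm.
- key: Steel T-key with the long crossbar, 100 mm high, 0.25 kg, tip down in either hole of the rack. Origin: centre of the tip's end face; z up the shank, x along the crossbar (100 x 16 x 16 mm, z 84 to 100 mm). Round shank 16 mm across from z = 24 mm up; flange 26 mm across, z 38 to 42 mm, which rests on the rack's top (tip then 7 mm above the table).
- key_tip (a point): Centre of the end face of the long-barred key's tip (the key's origin). The tip is 11 mm square, sides along the key's x and y, up to z = 24 mm; its lowest 3 mm are reduced to 8.5 mm square, the next 2 mm to 9.75 mm.
- short_key: The other T-key: the same, but with a 60 mm crossbar and a 7 mm square tip that does not fit this screw (0.2 kg). Stands in the other hole. Origin: centre of its tip's end face.
Things that resemble listed ones, but are neither listed nor needed, are in the scene too. What is shaped like the key but blue or orange is not meant.

How it is judged (in metres and radians):
On the way, in this order (a step that is already met when the one before it is completed fails the run):
1. the long-barred key's tip is engaged in the screw's recess (at least 8 mm deep, within 4 mm of its axis) (z of key_tip in the frame of socket below -0.008 m and horizontal distance between key_tip and socket below 0.004 m), for 0.1 s.
2. the shoe presses on the block with more than 8 N (contact force between shoe and work above 8 N), for 0.2 s.
At the end, for the whole second after the job is handed in: The shoe presses on the block with 8 to 45 N, the block is within 10 mm of where it lay, the long-barred key stands at rest in a hole of the rack (tip less than 11 mm above the table, tilted less than 0.12 rad), and the short-barred key is within 15 mm of its place (contact force between shoe and work between 8 and 45 N and distance of work from where it was at the start of the episode below 0.01 m and z of key_tip in the frame of rack below 0.011 m and horizontal distance between key_tip and rack below 0.05 m and angle between key's own z axis and vertical below 0.12 rad and linear speed of key below 0.02 m/s and distance of short_key from where it was at the start of the episode below 0.015 m); the robot touches nothing.
It fails at once if the block is crushed: more than 60 N between shoe and block (contact force between shoe and work above 60 N).
It fails at once if the short-barred key is pulled out of its hole (distance of short_key from where it was at the start of the episode above 0.03 m).
It also fails if it takes over 72 s, if anything falls off the work surface, if the arm or the gripper's body presses on something with over 40 N, if the wrist force passes 120 N, or if a joint passes its speed limit or range.

ROBOT

A 6-joint arm with a two-finger parallel gripper is mounted at the origin on the work surface. World frame = base frame: x ahead of the robot, y to its left, z up, the work surface at z = 0. Lengths are in mm, angles in rad, forces in N, time in s.
With the tool pointing down it reaches from about 275 to 825 mm from the base axis. Payload 5.2 kg.
Tool frame: the origin (TCP) lies at the very end of the fingers, on their centre line; the grasp point (between the pads) lies 19 mm behind it; z points along the fingers, y is the direction in which the jaws open and shut (so a half turn about z gives the same grasp; the last joint's range is limited). The gripper opens to 93 mm and grips with 3 to 60 N. Pads are 15 mm wide; open, the fingers measure 128 mm over their backs; the gripper's body (75 mm by 188 mm) begins 65 mm behind the grasp point.
Start: joints at [1.129, 0.259, 1.535, -0, 1.348, -0.203], TCP at [130.072, 534.403, 218.653] pointing down, gripper open.
Joint ranges: [-3.14, 3.14], [-0.91, 2.08], [0.19, 2.58], [-1.22, 4.36], [0.22, 2.71], [-3.12, 3.12]. Speed limits (rad/s): [2.57, 2.57, 3.14, 3.14, 3.14, 3.14].

INTERFACE

Orientations are given as [roll, pitch, yaw] about the fixed x, y, z axes, in that order (R = Rz(yaw) Ry(pitch) Rx(roll)).
In Python, from bench import robot gives the robot as it stands. The module is installed in compiled form; this text tells all that it offers. Calls block until the motion is done:
- robot.move_ptp(position, orientation): joint-space move of the TCP to a pose.
- robot.move_linear(position, ori=None, speed=150, f_stop=None): straight line of the TCP; ori=None keeps the orientation; speed is the mean speed in mm/s. With f_stop (N) it stops when the force on the tool has changed by that much, and returns True; else False.
- robot.move_j(angles): joint-space move.
- robot.move_gripper(opening): opening from 0.0 (shut) to 1.0 (fully open); the grip force is fixed at half the most; returns when the fingers have stopped.
- robot.sleep(seconds).
- robot.inverse_kinematics(position, orientation): joint angles nearest the present ones, or None.
- robot.get_image(name): name is "scene" or "side" or "wrist"; returns a dict with "img" (420x560x3 uint8, blue, green, red), "fovy" (degrees; the focal length in pixels is half the picture's height over the tangent of half this angle, whatever the lens; pixels are square), "cx", "cy" (the principal point, pixels), "eye" and "orientation" of the camera in the world. Camera axes: x right, y down, z forward; pixel columns grow to the right and rows downward; lengths in mm; the calibration is good to about 2 mm. A picture is of the moment at which its call begins. There is no depth.
A pose or a line that the arm cannot do raises robot.MotionError and nothing moves.
- robot.hand_in(): hands the job in, once; it reports no verdict.
Readings, each from a call of its own:
- robot.current_t(): time.
- robot.current_qpos(): joint angles.
- robot.current_joint_vel(): joint speeds.
- robot.current_joint_efforts(): joint torques, N m.
- robot.current_tcp_pos(): TCP position.
- robot.current_eef_rot(): TCP orientation.
- robot.current_contact_force(): force on the tool from outside, world axes, zero at the start.
- robot.current_ft_torque(): the same for the moment, N m.
- robot.current_gripper_width(): opening from 0.0 (shut) to 1.0 (fully open).
Only numpy, scipy, OpenCV 4.12 (cv2) and the standard library are available. Lean on these libraries where they do the work, as an engineer would, in place of code of your own. Each camera call takes 0.05 s, during which the arm holds its last target. There are 200 camera calls.

## Working session

There is one attempt and no reset: what is moved stays moved. The work goes in short steps, each a Python script; the robot and the scene stay as the last script left them, time stands still between calls to the robot, and variables do not carry over. Pictures are saved under pics/ and viewed, about 8 in all and at most 12, crops included, and the job is handed in when it is done.

```bash
mkdir -p pics
python3 - <<'E'
from bench import robot
import cv2,numpy as np,pickle
d={}
for n in ["scene","side","wrist"]:
    r=robot.get_image(n); d[n]=r; cv2.imwrite(f"pics/{n}0.png",r["img"])
    print(n,r["fovy"],r["cx"],r["cy"],r["eye"],r["orientation"])
pickle.dump(d,open("d0.pkl","wb"))
cv2.imwrite("pics/both0.png",cv2.resize(np.vstack([d["scene"]["img"],d["side"]["img"]]),None,fx=.7,fy=.7))
print(robot.current_t(),robot.current_eef_rot())
E
```

```text
scene 56.84052306342037 285.36651780135884 217.2568057727626 [1019.7599866   262.73831087  781.73040433] [-2.4949341  -0.00306419  1.94095943]
side 55.26036419382915 272.39021281327115 215.82829564189797 [ 100.7029635  -377.82947167  496.78234465] [-2.14839797  0.02411293 -0.80343465]
wrist 68.80258688919318 276.4848832401421 209.53444582961947 [ 65.22900083 550.12751999 383.33313286] [2.89674557e+00 1.09227279e-03 1.33243747e+00]
0.15 [-3.14025776e+00 -2.58606511e-04  2.90279124e+00]
```

View pics/scene0.png

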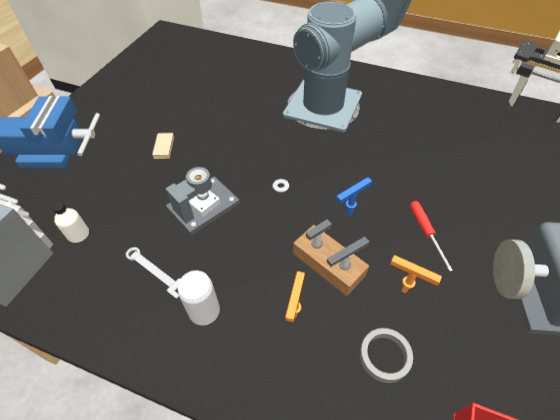

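View pics/side0.png

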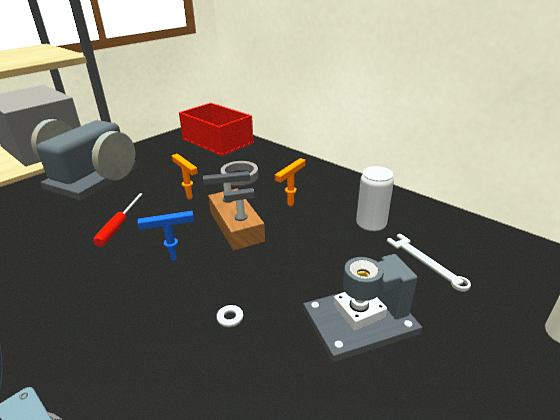

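Scene picture: the rack is at (330,257). The grey candidates are the bar at (319,229), which is short, and the bar at (348,250), which is long. The blue key (355,190) and the orange ones (295,295) and (415,275) are excluded. The clamp boss is at (198,176). The side picture agrees: long bar at (227,179), short bar at (238,194), boss at (364,272). Next I'll enlarge the rack and clamp to confirm.

```bash
cat > h.py <<'E'
import numpy as np,cv2
from scipy.spatial.transform import Rotation as R
def cam(r):
    f=210/np.tan(np.radians(r["fovy"]/2)); return f,R.from_euler("xyz",r["orientation"]).as_matrix(),np.array(r["eye"])
def ray(r,u,v,z):
    f,M,e=cam(r); d=M@np.array([(u-r["cx"])/f,(v-r["cy"])/f,1]); return (e+d*(z-e[2])/d[2])[:2]
def proj(r,p):
    f,M,e=cam(r); q=M.T@(np.array(p,float)-e); return np.array([f*q[0]/q[2]+r["cx"],f*q[1]/q[2]+r["cy"]])
E
python3 - <<'E'
import pickle,cv2,numpy as np
from h import *
d=pickle.load(open("d0.pkl","rb"));s=d["scene"];w=d["side"]
for n,(a,b),z in [("long",(348,250),107),("short",(319,229),107),("boss",(198,176),112),("long ends",(329,261),107),("",(368,240),107)]: print(n,ray(s,a,b,z))
print("side",ray(w,227,178,107),ray(w,238,193,107),ray(w,364,269,112))
A=cv2.resize(s["img"][210:300,280:380],(400,360),interpolation=cv2.INTER_CUBIC)
B=cv2.resize(s["img"][155:245,155:255],(400,360),interpolation=cv2.INTER_CUBIC)
cv2.imwrite("pics/crop1.png",np.hstack([A,B]))
E
```

```text
long [575.79623444 230.35786892]
short [547.27415617 158.47466213]
boss [ 509.13450189 -153.33977534]
long ends [614.86218666 201.84222486]
 [536.80657395 262.61354848]
side [565.67954454 215.77814456] [538.70593739 151.31146497] [ 506.40712074 -157.96946693]
```

View pics/crop1.png

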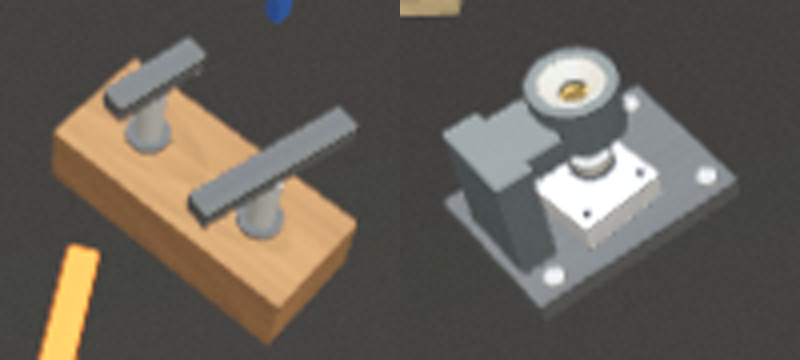

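The crop confirms it: the lower-right grey key has the long bar and the upper-left one is short. The clamp stands upright with its column on the left side of the picture. Now the close looks with the wrist camera.

Run:
```python
from bench import robot
import cv2,numpy as np,pickle
from h import *
Y=2.48; D={}
def shot(n,k=4):
    L=[robot.get_image("wrist") for _ in range(k)]; r=L[-1]; r["img"]=np.mean([l["img"].astype(float) for l in L],0).astype(np.uint8); D[n]=r; return r
x=np.array([np.cos(Y),np.sin(Y)])
b=np.array([508,-156])-67*x
robot.move_ptp([*b,200],[np.pi,0,Y]); robot.move_linear([*b,140]); r=shot("clamp")
print("boss px",proj(r,[508,-156,112]),proj(r,[508,-156,98]))
robot.move_linear([*b,220])
k=np.array([571,223])-30*x
robot.move_ptp([*k,220],[np.pi,0,Y]); r2=shot("key")
print("key px",proj(r2,[571,223,107]),robot.current_t())
pickle.dump(D,open("d1.pkl","wb"))
u,v=map(int,proj(r,[508,-156,105])); 
c=r["img"][max(0,v-50):v+50,max(0,u-50):u+50]; print("crop origin",max(0,u-50),max(0,v-50),c.shape)
cv2.imwrite("pics/sock.png",cv2.resize(c,None,fx=6,fy=6,interpolation=cv2.INTER_CUBIC))
cv2.imwrite("pics/key1.png",r2["img"])
```

```text
boss px [275.60059745 130.75312641] [275.6378224  130.83938205]
key px [276.94765069 173.17175294] 6.2583
crop origin 225 80 (100, 100, 3)
```

View pics/sock.png

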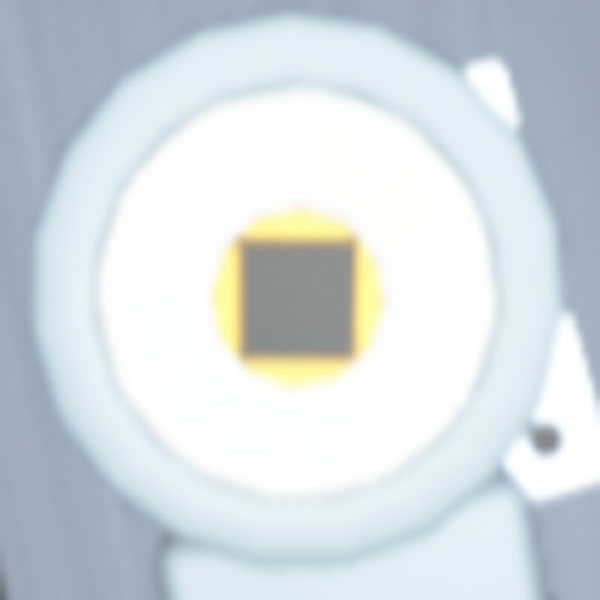

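View pics/key1.png

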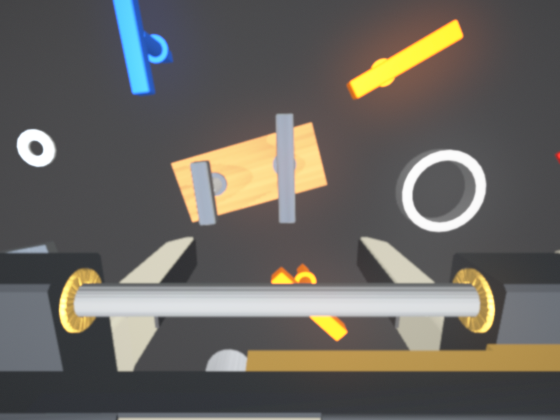

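The socket square is centred at about (274.7,129.7) px, almost parallel to the picture axes. The long bar's corners are at (278,114), (293,114), (279,222) and (295,222) px. Now I compute poses, then grasp and lift.

Run:
```python
from bench import robot
import pickle,numpy as np,cv2
from h import *
D=pickle.load(open("d1.pkl","rb")); c,k=D["clamp"],D["key"]
g=cv2.cvtColor(c["img"][80:180,225:325],cv2.COLOR_BGR2GRAY)
m=((g<170)&(np.hypot(*(np.indices(g.shape)-50))<14)).astype(np.uint8)
pts=cv2.findNonZero(m).reshape(-1,2)+[225,80]
W=np.array([ray(c,u,v,98) for u,v in pts],np.float32); print("sq",len(W),cv2.minAreaRect(W),W.mean(0))
sock=np.array([np.mean([ray(c,u,v,98) for u,v in pts],0)])[0]
P=[ray(k,*p,107) for p in [(278,114),(293,114),(279,222),(295,222)]]
kc=np.mean(P,0); dl=(P[0]+P[1]-P[2]-P[3]); yaw=np.arctan2(dl[1],dl[0])%np.pi
boss=ray(c,225+296.7/6,80+290.5/6,112); 
print("key",kc,yaw,np.hypot(*dl)/2,"sock",sock,"boss",boss)
o=[np.pi,0,yaw]
robot.move_gripper(0.5)
robot.move_ptp([*kc,180],o); 
print(robot.move_linear([*kc,81],speed=80,f_stop=8))
robot.move_gripper(0.0); print(robot.current_gripper_width()*93, robot.current_tcp_pos(),robot.current_contact_force(),robot.current_ft_torque())
robot.move_linear([*kc,210],speed=120)
print(robot.current_contact_force(),robot.current_ft_torque(),robot.current_gripper_width()*93,robot.current_t())
np.savez("p.npz",kc=kc,yaw=yaw,sock=sock,boss=boss)
r=robot.get_image("wrist"); s=robot.get_image("scene"); 
cv2.imwrite("pics/lift.png",np.hstack([cv2.resize(r["img"],(400,300)),cv2.resize(s["img"][150:300,280:480],(400,300))]))
```

```text
sq 327 ((506.7081298828125, -156.32801818847656), (11.84946346282959, 10.831011772155762), 52.13142776489258) [ 506.7661  -156.10704]
key [574.1556616  231.27285243] 2.5001186604774492 97.65145889854436 sock [ 506.76641441 -156.10702878] boss [ 506.47079445 -155.70407396]
False
15.89406221305227 [574.13902362 231.19111225  81.00309512] [ 0.33946942 -0.72482074  1.47424365] [-0.06724881  0.02959299 -0.04321496]
[ 0.33668494  1.02880773 -2.25274825] [ 0.00100721  0.0071795  -0.00271784] 15.883760628144284 10.6917
```

View pics/lift.png

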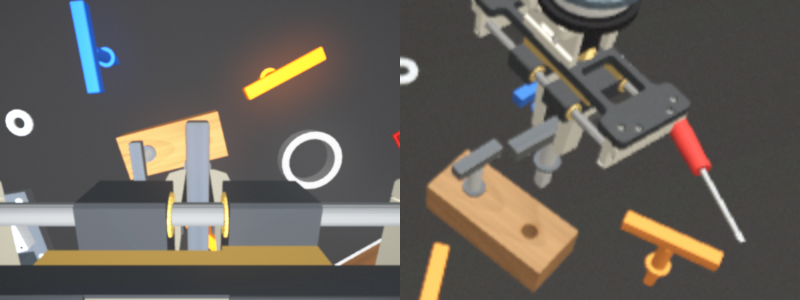

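The key is held, squarely and upright. The empty hole is visible in the rack at (530,231) in the crop, and the short key is undisturbed. The socket square is at about 2.48 rad, so the key is already aligned. Inserting.

Run:
```python
from bench import robot
import numpy as np
p=np.load("p.npz"); b=p["sock"]; o=[np.pi,0,2.481]
robot.move_ptp([*b,210],o)
robot.move_linear([*b,180],speed=100)
print(robot.current_contact_force(),robot.current_ft_torque())
print(robot.move_linear([*b,158],speed=30,f_stop=8))
print(robot.current_tcp_pos(),robot.current_contact_force(),robot.current_ft_torque(),robot.current_gripper_width()*93,robot.current_t())
```

```text
[ 0.01281005 -0.453963   -2.54103733] [-0.03505058 -0.02108396  0.02797573]
False
[ 506.88927919 -156.17486368  158.12017571] [-0.40283823  0.319092   -2.26196723] [-0.06124701  0.00509961  0.00919655] 16.19625881830223 13.5833
```

```bash
cat > turn.py <<'E'
from bench import robot
import numpy as np,sys
p=np.load("p.npz"); b=p["sock"]
def mz(n=6):
    robot.sleep(0.12); L=[]
    for _ in range(n): L.append(robot.current_ft_torque()[2]); robot.sleep(0.015)
    return np.mean(L)
def turn(y,n,step,lim):
    for _ in range(n):
        y-=step; robot.move_linear([*b,158],[np.pi,0,y]); m=mz(); F=robot.current_contact_force()
        print(round(y,3),"mz %.3f"%m,"F",np.round(F,1),"t %.2f"%robot.current_t(),"w %.2f"%(robot.current_gripper_width()*93),flush=True)
        if abs(m)>lim: break
    return y
if __name__=="__main__":
    y,n,step,lim=map(float,sys.argv[1:]); print("base",mz()); turn(y,int(n),step,lim)
E
python3 turn.py 2.481 12 0.1 0.175
```

```text
base 0.020237148787434895
2.381 mz 0.015 F [-0.8  0.1 -1.8] t 14.27 w 15.75
2.281 mz -0.011 F [ 0.3 -0.4 -2.5] t 14.73 w 15.72
2.181 mz -0.001 F [ 0.   0.5 -2.1] t 15.20 w 15.64
2.081 mz 0.066 F [ 0.7  1.4 -2.4] t 15.67 w 15.79
1.981 mz 0.112 F [ 1.4  1.2 -2.9] t 16.13 w 15.84
1.881 mz 0.144 F [ 1.6  0.3 -3.1] t 16.60 w 15.98
1.781 mz 0.129 F [ 1.   1.2 -3.7] t 17.07 w 15.77
1.681 mz 0.135 F [ 1.4  0.1 -2.8] t 17.53 w 15.87
1.581 mz 0.147 F [ 1.6 -1.  -2.6] t 18.00 w 15.81
1.481 mz 0.152 F [ 1.2 -1.4 -3. ] t 18.47 w 15.51
1.381 mz 0.186 F [ 1.7 -1.4 -3.4] t 18.93 w 15.49
```

```bash
sed -i 's/m=mz()/m=mz(20)/' turn.py; python3 turn.py 1.381 3 0.1 0.207
```

```text
base 0.17181716542306127
1.281 mz 0.177 F [ 2.  -0.2 -3.7] t 19.85 w 15.87
1.181 mz 0.173 F [ 1.5 -1.7 -2.5] t 20.55 w 15.76
1.081 mz 0.205 F [ 1.3 -2.8 -3. ] t 21.25 w 15.98
```

Torque rises from the free level (about 0.135) to about 0.205 N m, and the knee is near yaw 1.60. That gives about 19 N on the block from both the torque and the angle. I'll back off into the play and withdraw.

Run:
```python
from bench import robot
import numpy as np,cv2
from turn import mz,b
y=1.081
for d in (0.2,0.1,0.08):
    y+=d; robot.move_linear([*b,158],[np.pi,0,y]); m=mz(12); print(round(y,3),"%.3f"%m)
    if m<0.02: break
print(robot.move_linear([*b,215],speed=60,f_stop=15),robot.current_contact_force(),robot.current_ft_torque(),robot.current_gripper_width()*93)
p=np.load("p.npz"); kc=p["kc"]
robot.move_ptp([*b,215],[np.pi,0,float(p["yaw"])])
robot.move_ptp([*kc,180],[np.pi,0,float(p["yaw"])])
L=[robot.get_image(n) for n in ("scene","side")]
a=cv2.resize(L[0]["img"][140:300,260:460],(400,320),interpolation=cv2.INTER_CUBIC)
c=cv2.resize(L[1]["img"][90:250,140:340],(400,320),interpolation=cv2.INTER_CUBIC)
cv2.imwrite("pics/ret.png",np.hstack([a,c])); print(robot.current_t())
i=cv2.resize(L[1]["img"][250:360,290:430],None,fx=4,fy=4); cv2.imwrite("pics/clampside.png",i)
```

```text
1.281 0.037
1.381 0.018
False [-0.16934719  0.16992539 -2.00718335] [-0.07947564  0.10834947 -0.00455344] 15.901827793334089
26.1917
```

View pics/ret.png

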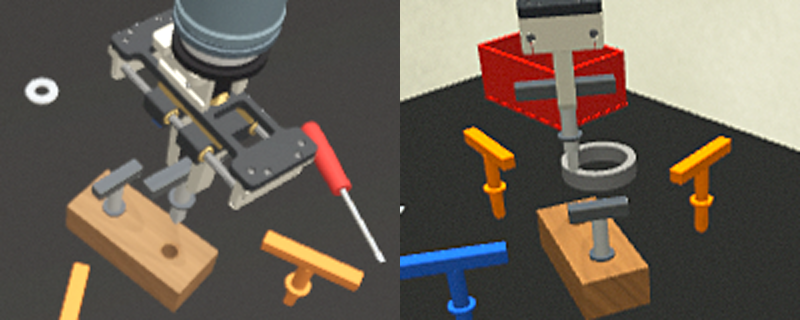

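View pics/clampside.png

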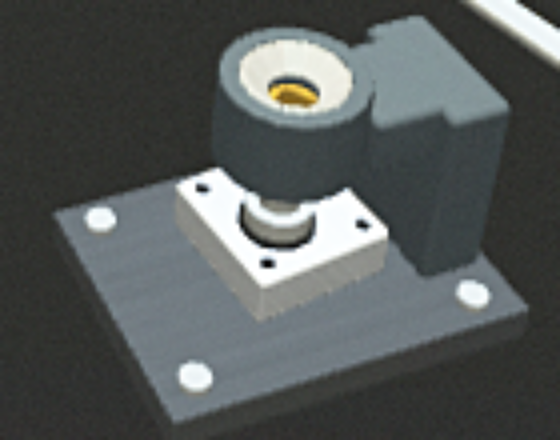

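The shoe sits on the block, and the key hangs upright above its empty hole. Lowering it now.

Run:
```python
from bench import robot
import numpy as np
p=np.load("p.npz"); kc=p["kc"]
print(robot.move_linear([*kc,130],speed=100,f_stop=12))
s=robot.move_linear([*kc,80.5],speed=40,f_stop=8)
print(s,robot.current_tcp_pos(),robot.current_contact_force(),robot.current_ft_torque(),robot.current_t())
```

```text
False
False [574.08079011 231.1905656   81.03482498] [-2.60288603 -1.50406002  3.20494598] [-0.21534926  0.63932475 -0.04143758] 28.225
```

Run:
```python
from bench import robot
import numpy as np,cv2
p=np.load("p.npz"); kc=p["kc"]
robot.move_gripper(0.5); robot.sleep(0.2)
robot.move_linear([*kc,190],speed=100)
q=np.array(robot.current_tcp_pos()); robot.move_ptp([450,40,260],[np.pi,0,2.5]); robot.sleep(0.5)
L=[robot.get_image(n) for n in ("scene","side")]
a=cv2.resize(L[0]["img"][190:310,260:410],(400,320),interpolation=cv2.INTER_CUBIC)
c=cv2.resize(L[1]["img"][140:260,170:320],(400,320),interpolation=cv2.INTER_CUBIC)
cv2.imwrite("pics/fin.png",np.hstack([a,c])); print(robot.current_t(),robot.current_contact_force())
```

```text
31.9083 [ 0.36807286 -0.20962257 -0.13564256]
```

View pics/fin.png

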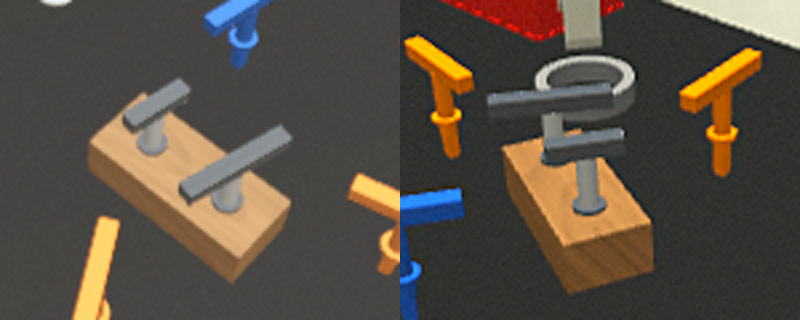

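Both keys stand upright with their flanges seated on the rack. Handing in.

```bash
python3 -c "
from bench import robot
robot.hand_in(); print(robot.current_t())"
```

```text
the job is handed in; nothing more can be done
the job is handed in; nothing more can be done
```

I took the long-barred key out of the rack, dropped it into the screw and tightened the clamp to an estimated 19 N. Then I put the key back upright in its own hole and handed the job in at about 32 s; no verdict is reported.

- **Engagement:** the key went in to about 2 mm above the recess floor without any contact force. Its square was already aligned with the screw.
- **Clamping force:** this is inferred, not measured directly. The paused torque rose from about 0.135 to about 0.205 N m, and the turn past the point where it began to rise was about 0.52 rad; both point to roughly 18–19 N. The torque readings scattered by about 0.01–0.02 N m, so the force is uncertain by about 5 N.
- **Final pictures:** both keys stand upright with their flanges on the rack, and the short key looks unmoved. The shoe sits on the block, and the gripper was clear of everything. I judged the block's position by eye rather than measuring it.
- **Failed or disagreeing checks:** none failed. One check was not clean: some side force and moment (about 3 N and 0.7 N m) showed as the key was lowered into the rack, but the key seated fully after release.

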